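Reset a tray divider for a long rail

TASK

The left compartment of the bench organiser's tray is too short for the black rail. Take the divider by its upright tab under the shelf edge and slide it to the right until the rail will fit on the left, without shoving the round magnet base that lies at the right end; then lay the rail flat on the floor of the left compartment. Leave the bottle and the clamp fork where they stand.

Things in the scene. Friction and masses are not known exactly. Their poses are not given: they have to be found in the camera images.
- organiser: Grey sheet-metal bench organiser, fixed: low open tray in front, guide rods behind it, shelf over the rear. Origin on the table; x points away from the robot, y left along the tray, z up. Footprint x -65 to 154, y +-109 mm. Two 8 mm rods along y at x = 42 and 58, z = 24, end in brackets at y = +-104 (8 thick, x 32 to 68, up to z = 34). Back panel at x = 152.
- tray (a point): Middle of the tray's inner floor; axes as the organiser's, in whose frame it lies at x = -23, y = 0, z = 4 mm. Inside, the tray is 76 mm wide (x +-38 from here) and 210 mm long (y +-105; left end at +105). Walls 4 mm thick, tops 28 mm above the floor.
- shelf_edge (a point): Middle of the shelf's front edge, underside: organiser's x = 62, z = 185 mm. The shelf, 6 thick, runs back from here 92 mm, over the full length; two small boxes fixed on it reach z = 213. End cheeks at y = +-107, x 112 to 152. The edge is only 12 mm behind the middle of the tab, so a vertical gripper fouls it: come from the robot's side, tilted 30 to 45 degrees.
- divider (a joint): Sliding divider of the tray, in m: 0 to 0.125, growing as it goes to the right (the organiser's -y). Clear length of the left compartment in mm = 45 + 1000 x value; of the right compartment 161 - 1000 x value. It starts between 0 and 0.025. It stays where it is left; moving it takes about 2 N of friction plus 6 N per m/s.
- tab (a point): Middle of the divider's grip: a black upright tab 24 (organiser's x) x 12 (y) mm, free from 22 mm below to 15 mm above this point, on a black carriage 34 x 34 mm whose top is at z = 40. The point lies at x = 50, z = 62 mm in the organiser's frame, at the blade's y; axes as the organiser's.
- blade (a point): Point in the middle of the divider's aluminium blade, at tray floor level; axes as the organiser's. The blade is 4 mm thick (y), crosses the whole tray along x, and reaches up to z = 41 mm in the organiser's frame.
- rail: Loose black rail with a waisted section and three steel screw heads along its top, lying on the table between the robot and the organiser: 110 (its x) x 18 (y) x 14 mm (z), about 80 g, origin at the centre of its underside. It can be gripped across its 18 mm width. Too long to lie across the tray's 76 mm width.
- magnet_base: Loose round steel magnet base, 40 mm diameter, 12 mm high, lying flat in the right end of the tray; origin at the centre of its underside. Its centre is 22 to 30 mm from the right end wall at the start.
- ipa_bottle: Loose white squeeze bottle, 50 mm diameter, 135 mm tall, standing to the right of the organiser; origin at the centre of its underside. Leave alone.
- clamp_fork: Loose black clamp fork, 26 x 78 (its y) x 8 mm, lying on the table near the organiser's right front corner; origin at the centre of its underside. Leave alone. Beyond it, in front of the table, a fixed aluminium frame post (80 mm square, floor to ceiling) stands about 0.31 m ahead and 0.08 m to the right of the robot's base axis: the arm cannot swing to the right past it.

How it is judged:
On the way:
1. the divider has been slid right so that the left compartment is at least 112 mm long (value of joint divider above 0.067 m), for 0.2 s.
At the end, for the whole second after the job is handed in: The divider leaves at least 112 mm on its left; the rail lies flat (within 0.08 rad, underside within 4 mm of the tray floor) and at rest in the left compartment; the magnet base lies flat and at rest on the right of the divider (value of joint divider above 0.067 m and y of rail in the frame of blade above 0.04 m and y of rail in the frame of organiser below 0.105 m and x of rail in the frame of organiser between -0.056 and 0.01 m and z of each of rail, magnet_base in the frame of organiser below 0.008 m and angle between each of rail, magnet_base's own z axis and vertical below 0.08 rad and linear speed of each of rail, magnet_base below 0.02 m/s and y of magnet_base in the frame of blade below -0.019 m); the robot touches nothing.
It fails at once if the magnet base is shoved more than 15 mm (distance of magnet_base from where it was at the start of the episode above 0.015 m).
It fails at once if the bottle is moved more than 20 mm or tipped (distance of ipa_bottle from where it was at the start of the episode above 0.02 m or angle between ipa_bottle's own z axis and vertical above 0.3 rad).
It fails at once if the clamp fork is moved more than 20 mm (distance of clamp_fork from where it was at the start of the episode above 0.02 m).
It fails at once if the rail is dropped or thrown into the tray (faster than 0.5 m/s low over it) (x of rail in the frame of organiser between -0.061 and 0.015 m and y of rail in the frame of organiser between -0.105 and 0.105 m and z of rail in the frame of organiser below 0.06 m and linear speed of rail above 0.5 m/s).
It also fails if it takes over 45 s, if anything falls off the work surface, if the arm or the gripper's body presses on something with over 40 N, if the wrist force passes 120 N, or if a joint passes its speed limit or range.

ROBOT

A 6-joint arm with a two-finger parallel gripper is mounted at the origin on a cart in front of the work surface, level with it; the furniture and walls round the work are solid. World frame = base frame: x ahead of the robot, y to its left, z up, the work surface at z = 0. Lengths are in m, angles in rad, forces in N, time in s.
With the tool pointing down it reaches from about 0.35 to 1 m from the base axis. Payload 7.1 kg.
Tool frame: the origin (TCP) lies on the centre line of the jaws, within the pads' length; the fingertips stand r.tips_ahead ahead of it and the grasp point (between the pads) is the TCP (r.tips_ahead is the distance from the TCP to the fingertips, in m); z points along the fingers, y is the line along which they close (so a half turn about z gives the same grasp; the last joint's range is limited). The gripper opens to 85 mm and grips with 20 to 120 N. Pads are 22 mm wide; open, the fingers measure 114 mm over their backs; the gripper's body (76 mm by 85 mm) begins 54 mm behind the grasp point. The pads swing forward as they close: fully open they stand 13 mm farther back than shut.
Start: joints at [-1.179, 0.423, 1.63, -0, 1.089, -0.019], TCP at [0.25, -0.573, 0.219] pointing down, gripper open.
Joint ranges: [-3, 3], [-0.9, 2.11], [0.09, 2.58], [-1.31, 4.45], [0.11, 2.69], [-2.54, 2.54]. Speed limits (rad/s): [2.39, 2.39, 3.01, 3.14, 3.14, 3.14].

INTERFACE

Orientations are given as a rotation vector (axis times angle).
In Python, from bench import r gives the robot as it stands.
- The arm moves only by the tool drive_tool, never from a script. Its argument "targets" is one flat list of numbers, 7 for each row, row after row: the shift along the tool's x, y, z in units of 40 mm (1.0 is 40 mm), then the turn, a rotation vector about the tool's x, y, z in units of 10 degrees (1.0 is 10 degrees), then the opening, from -1 (shut) to 1 (fully open), so that 0 is half open. A call has 1 to 8 rows; each row shifts and turns the commanded pose from where the row before left it, along the tool's axes as they then stand; what a row does not reach is not made up. A row lasts 1/8 s, in which the tool goes at most 62.5 mm and 10.7 degrees, less where a joint would pass 70% of its speed; a pose out of reach is approached as far as the arm can. A call with a number of a shift or a turn outside -1 to 1 is refused whole. A call with a gripper value outside its range is refused whole. The fingers move at their own pace and stop on an object; the grip force is fixed at half the most. Time passes only in rows, so rows that do not move let the fingers close. It gives the time, the measured TCP pose, the force, the opening and the grip force at its end, in the units of the state.
- r.state(): the state, without advancing time (a new reading comes with each control period).
- r.capture(name): name is "scene" or "top" or "wrist"; returns a dict with "frame" (384x512x3 uint8, red, green, blue), "camera_matrix" (3x3 intrinsics, pixels), "rvec" (rotation vector, rad) and "tvec" (3), from world to camera coordinates, as OpenCV has them. Camera axes: x right, y down, z forward; pixel columns grow to the right and rows downward; lengths in m; the calibration is good to about 2 mm. A picture is of the moment at which its call begins. There is no depth.
- r.hand_in(): hands the job in; it is judged then, once.
The state is a dict: "time": time; "q": joint angles; "joint_vel": joint speeds; "joint_efforts": joint torques, N m; "tcp_pos": TCP position; "tcp_rot": TCP orientation; "wrist_force": force on the tool from outside, world axes, zero at the start; "ft_torque": the same for the moment, N m; "opening": finger opening in m; "finger_force": force on a finger pad.
Only numpy, scipy, OpenCV 4.12 (cv2) and the standard library are available. Lean on these libraries where they do the work, as an engineer would, in place of code of your own. Each camera call takes 0.05 s, during which the arm holds its last target. There are 200 camera calls.

## Working session

There is one attempt and no reset: what is moved stays moved. The work goes in short steps, Python scripts to look and compute and a tool call to move; the robot and the scene stay as the last step left them, time stands still between calls to the robot, and variables do not carry over. Pictures are saved under pics/ and viewed, at most 10 in all, crops included, and the job is handed in when it is done.

Besides the shell and the picture viewer there is one more tool, called after "Emit:" as name(argument=value, ...), one argument or row to a line, values as JSON. drive_tool: Moves the arm, as the interface text tells. Its arguments: {"type":"object","properties":{"targets":{"type":"array"}},"required":["targets"]}

```bash
mkdir -p pics; ls; python3 - <<'E'
from bench import r
import cv2
for n in ("scene","top"):
    c=r.capture(n); cv2.imwrite(f"pics/{n}0.png",c["frame"][:,:,::-1]); print(n,c["camera_matrix"].tolist(),c["rvec"],c["tvec"])
print(r.state(), r.tips_ahead)
E
```

```text
pics
scene [[398.05894491905474, 0.0, 254.6353163758613], [0.0, 398.05894491905474, 192.59337227265272], [0.0, 0.0, 1.0]] [ 2.47562406  0.15056484 -0.07656443] [-0.55027714  0.14975169  0.92468428]
top [[349.6396278148665, 0.0, 258.62718375105794], [0.0, 349.6396278148665, 187.06841159279753], [0.0, 0.0, 1.0]] [ 2.15719103 -2.157647    0.12267502] [0.11540718 0.54944012 0.90895801]
{'time': 0.1, 'q': array([-1.17903134e+00,  4.23771981e-01,  1.63063660e+00, -1.86046924e-05,
        1.08860301e+00, -1.89964781e-02]), 'joint_vel': array([-3.04081867e-04, -1.88740504e-03, -2.96726228e-03,  1.15092830e-05,
        7.41721667e-04,  5.28064333e-04]), 'joint_efforts': array([ 5.22946666e-04, -5.58429945e+01, -2.82445174e+01, -5.13719192e-05,
        2.98743122e-03,  1.14135764e-05]), 'tcp_pos': array([ 0.24938653, -0.57251368,  0.21800967]), 'tcp_rot': array([-3.07420223e+00, -6.40425637e-01,  4.38262528e-04]), 'wrist_force': array([ 0.26187481, -0.46058121,  0.15536851]), 'ft_torque': array([ 0.00457742, -0.02185335,  0.01583766]), 'finger_force': 0.0, 'opening': 0.08571110590501728} 0.019
```

View pics/scene0.png

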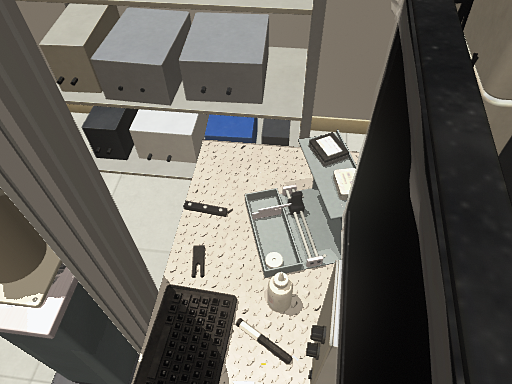

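View pics/top0.png

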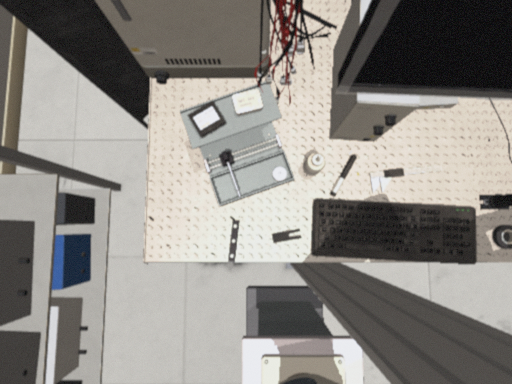

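```bash
python3 - <<'E'
import cv2
a=cv2.imread("pics/top0.png")[75:270,170:330]; cv2.imwrite("pics/topc.png",cv2.resize(a,None,fx=3,fy=3,interpolation=cv2.INTER_CUBIC))
a=cv2.imread("pics/scene0.png")[130:280,175:350]; cv2.imwrite("pics/scenec.png",cv2.resize(a,None,fx=4,fy=4,interpolation=cv2.INTER_CUBIC))
E
```

```text
(no output)
```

View pics/topc.png

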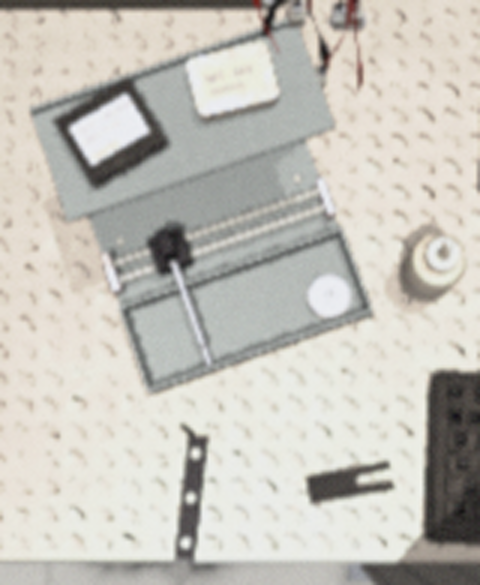

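View pics/scenec.png

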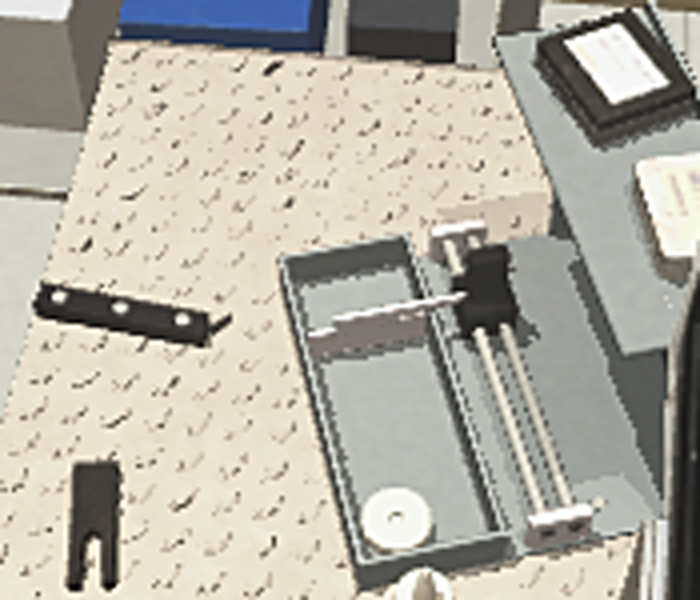

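```bash
cat > h.py <<'E'
import numpy as np, cv2
from scipy.optimize import least_squares
from scipy.spatial.transform import Rotation as R
CAM={"scene":([[398.05894491905474,0,254.6353163758613],[0,398.05894491905474,192.59337227265272],[0,0,1]],[2.47562406,.15056484,-.07656443],[-.55027714,.14975169,.92468428]),
"top":([[349.6396278148665,0,258.62718375105794],[0,349.6396278148665,187.06841159279753],[0,0,1]],[2.15719103,-2.157647,.12267502],[.11540718,.54944012,.90895801])}
def proj(n,P):
    K,rv,t=CAM[n] if isinstance(n,str) else n
    return cv2.projectPoints(np.array(P,float).reshape(-1,1,3),np.array(rv,float),np.array(t,float),np.array(K,float),None)[0].reshape(-1,2)
def ray(n,uv,z):
    K,rv,t=[np.array(v,float) for v in (CAM[n] if isinstance(n,str) else n)]
    M=cv2.Rodrigues(rv)[0]; c=-M.T@t; d=M.T@np.linalg.inv(K)@[uv[0],uv[1],1]
    return c+d*(z-c[2])/d[2]
def org(p,P):
    c,s=np.cos(p[2]),np.sin(p[2]); P=np.array(P,float)/1000
    return P@np.array([[c,s,0],[-s,c,0],[0,0,1]])+[p[0],p[1],0]
E
cat > fit.py <<'E'
from h import *
T=lambda u,v:(u/3+170,v/3+75); S=lambda u,v:(u/4+175,v/4+130)
obs=[("top",T(112,272),(50,104,34)),("top",T(325,198),(50,-104,34)),("top",T(152,388),(-65,109,32)),("top",T(370,314),(-65,-109,32)),
("top",T(67,217),(62,109,191)),("top",T(333,128),(62,-109,191)),
("scene",S(459,230),(50,104,34)),("scene",S(560,515),(50,-104,34)),("scene",S(280,260),(-65,109,32)),("scene",S(408,236),(19,109,32)),("scene",S(515,540),(19,-109,32))]
f=lambda p:np.concatenate([proj(n,org(p,[P]))[0]-uv for n,uv,P in obs])
s=least_squares(f,[.7,.1,.3],loss="soft_l1"); p=s.x
print(p,np.round(f(p).reshape(-1,2),1).tolist())
c,si=np.cos(p[2]),np.sin(p[2]); inv=lambda w:((w[0]-p[0])*c+(w[1]-p[1])*si,-(w[0]-p[0])*si+(w[1]-p[1])*c)
for n,uv,z in [("top",T(175,262),.041),("top",T(208,362),.041),("scene",S(320,330),.041),("scene",S(465,295),.041),("scene",S(488,252),.077),("top",T(329,295),.016),("scene",S(397,515),.016)]:
    w=ray(n,uv,z); print(n,w.round(4),np.round(inv(w),4))
for F,L in ((T,[(195,453),(190,497),(185,542)]),(S,[(184,319),(120,308),(58,297)])):
    print([ray("top" if F is T else "scene",F(*q),.015).round(4).tolist() for q in L])
E
python3 fit.py
```

```text
[0.59896427 0.13937531 0.34320539] [[0.2, -1.1], [1.1, -1.7], [-1.1, 0.7], [2.4, -1.7], [1.0, 0.4], [2.4, -1.4], [-0.2, -1.1], [-0.0, -0.3], [-0.8, -1.4], [0.0, -1.4], [-1.8, -1.2]]
top [0.6157 0.1969 0.041 ] [0.0351 0.0485]
top [0.5255 0.1667 0.041 ] [-0.06    0.0504]
scene [0.5359 0.1601 0.041 ] [-0.0524  0.0408]
scene [0.619  0.1955 0.041 ] [0.0378 0.0461]
scene [0.6301 0.2014 0.077 ] [0.0502 0.048 ]
top [0.5896 0.0574 0.016 ] [-0.0364 -0.074 ]
scene [0.5922 0.057  0.016 ] [-0.0341 -0.0753]
[[0.4454, 0.1794, 0.015], [0.406, 0.1836, 0.015], [0.3662, 0.1877, 0.015]]
[[0.449, 0.1768, 0.015], [0.4081, 0.1805, 0.015], [0.368, 0.1844, 0.015]]
```

```bash
python3 - <<'E'
from h import *
for n in CAM:
    K,rv,t=[np.array(v) for v in CAM[n]]; print(n,"cam",(-cv2.Rodrigues(rv)[0].T@t).round(3))
    print(proj(n,[[.35,-.04,0],[.35,-.12,0],[.35,-.04,.4],[.35,-.12,.4],[0,0,0],[0,0,.3],[.25,-.573,.219],[.25,-.573,.35]]).round().tolist())
from bench import r
c=r.capture("wrist"); cv2.imwrite("pics/w0.png",c["frame"][:,:,::-1])
M=cv2.Rodrigues(c["rvec"])[0]; print((-M.T@c["tvec"]).round(3),M.round(2).tolist(), R.from_rotvec(r.state()["tcp_rot"]).as_matrix().round(2).tolist(), c["camera_matrix"][0][0])
E
```

```text
scene cam [ 0.618 -0.375  0.811]
[[159.0, 290.0], [149.0, 326.0], [100.0, 168.0], [76.0, 215.0], [18.0, 257.0], [-67.0, 172.0], [-142.0, 701.0], [-294.0, 775.0]]
top cam [0.438 0.11  0.968]
[[316.0, 261.0], [345.0, 261.0], [355.0, 285.0], [406.0, 285.0], [303.0, 398.0], [324.0, 481.0], [593.0, 321.0], [667.0, 341.0]]
[ 0.317 -0.542  0.373] [[0.4, -0.92, -0.0], [-0.88, -0.38, 0.29], [-0.26, -0.11, -0.96]] [[0.92, 0.4, -0.0], [0.4, -0.92, 0.0], [0.0, -0.0, -1.0]] 279.02614080162704
```

View pics/w0.png

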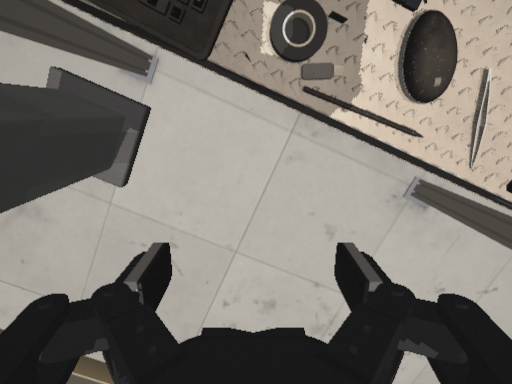

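Emit:
drive_tool(
  targets=[0,0,-1,0,0,0,1,0,0,-1,0,0,0,1,0,0,-1,-1,0,0,1,0,0,-1,-1,0,0,1,0,0,-1,-1,0,0,1,0,0,-1,-1,0,0,1],
)

```text
time: 0.9
tcp_pos: [0.2332, -0.5354, 0.4524]
tcp_rot: [2.393, 0.499, 0.183]
wrist_force: [0.3, 0.1, 1.3]
opening: 0.0854
finger_force: 0.0
```

```bash
python3 - <<'E'
from bench import r
s=r.state(); print(s["time"],s["q"].round(4).tolist(),s["tcp_pos"].round(4).tolist(),s["tcp_rot"].round(4).tolist())
E
```

```text
0.9 [-1.1911, -0.1367, 1.9222, 0.0331, 0.6513, -0.0501] [0.2332, -0.5354, 0.4524] [2.3935, 0.4986, 0.1833]
```

Emit:
drive_tool(
  targets=[0,0.6,-0.9,-1,0,0,0,0,0.8,-0.8,-1,0,0,0,0,0.9,-0.7,-1,0,0,0,0,1,-0.5,-1,0,0,0,0,1,-0.4,-1,0,0,0],
)

```text
time: 1.52
tcp_pos: [0.2386, -0.5149, 0.6039]
tcp_rot: [1.806, 0.417, 0.336]
wrist_force: [0.6, -0.5, -0.2]
opening: 0.0424
finger_force: 0.0
```

```bash
python3 - <<'E'
from bench import r
import numpy as np
s=r.state(); print(s["time"],s["q"].round(4).tolist(),s["tcp_pos"].round(4).tolist(),s["tcp_rot"].round(4).tolist())
Q=[([-1.17903134e+00,.42377,1.63064,0,1.0886],[.24939,-.57251,.21801]),([-1.1911,-.1367,1.9222,.0331,.6513],[.2332,-.5354,.4524]),(s["q"],s["tcp_pos"])]
A=[];b=[]
for q,p in Q:
    a,c,d=q[1],q[1]+q[2],q[1]+q[2]+q[4]
    A+= [[1,0]+[np.sin(v) for v in (a,c,d)]+[np.cos(c)],[0,1]+[np.cos(v) for v in (a,c,d)]+[-np.sin(c)]]; b+=[np.hypot(p[0],p[1]),p[2]]
    print(np.hypot(p[0],p[1]),p[2],a,c,d)
A=np.array(A)
for k in (5,6):
  x,res,_,sv=np.linalg.lstsq(A[:,:k],b,rcond=None); print(x.round(3),res,sv.round(3))
x=np.linalg.lstsq(A[:,1:5],b,rcond=None); print("noa1",x[0].round(3),x[1])
E
```

```text
1.525 [-1.2198, -0.3671, 2.0911, 0.7632, 0.1627, -0.7743] [0.2386, -0.5149, 0.6039] [1.806, 0.4171, 0.3359]
0.6244702332377421 0.21801 0.42377 2.05441 3.14301
0.5839823627473693 0.4524 -0.1367 1.7854999999999999 2.4368
0.5674727111562806 0.603908895662726 -0.3671164968924142 1.723971669568317 1.8866624644789416
[0.018 0.253 0.562 0.425 0.349] [2.02331652e-06] [3.082 2.238 0.64  0.277 0.068]
[0.028 0.284 0.596 0.429 0.355 0.061] [] [3.318 2.544 0.657 0.28  0.068 0.018]
noa1 [0.261 0.553 0.449 0.34 ] [7.36197618e-06]
```

```bash
cat >> h.py <<'E'
from scipy.linalg import logm, expm
def T(p,Rm): M=np.eye(4); M[:3,:3]=Rm; M[:3,3]=p; return M
def planar(q1,q2,q3,q5):
    a,c,d=q2,q2+q3,q2+q3+q5
    rr=.018+.562*np.sin(a)+.425*np.sin(c)+.349*np.sin(d); z=.253+.562*np.cos(a)+.425*np.cos(c)+.349*np.cos(d)
    u=np.array([np.cos(q1),np.sin(q1),0]); e=np.array([0,0,1.])
    tz=np.sin(d)*u+np.cos(d)*e; ty=-np.cos(d)*u+np.sin(d)*e
    return T(rr*u+z*e,np.column_stack([np.cross(ty,tz),ty,tz]))
def cur():
    from bench import r
    s=r.state(); return T(s["tcp_pos"],R.from_rotvec(s["tcp_rot"]).as_matrix())
def rows(Tc,Tt,n=None):
    D=np.linalg.inv(Tc)@Tt; w=R.from_matrix(D[:3,:3]).as_rotvec(); v=D[:3,3]
    if n is None: n=int(np.ceil(max(np.abs(np.degrees(w)).max()/10,np.linalg.norm(np.degrees(w))/10.5,np.abs(v).max()/.04,np.linalg.norm(v)/.055)))
    L=np.real(logm(D)); E=expm(L/n); print(n,np.round(np.r_[E[:3,3]/.04,np.degrees(R.from_matrix(E[:3,:3]).as_rotvec())/10],2).tolist()); return Tt
E
python3 - <<'E'
from h import *
c=cur(); print(c.round(3).tolist())
a=rows(c,planar(-1.2,-.45,1.5,.4))
b=rows(a,planar(-1.2,-.5,.85,.4)); print(b[:3,3])
d=rows(b,planar(.35,-.5,.85,.4))
e=rows(d,planar(.35,-.45,1.5,.4)); print(e[:3,3])
E
```

```text
[[0.894, 0.108, 0.434, 0.239], [0.447, -0.244, -0.861, -0.515], [0.013, 0.964, -0.266, 0.604], [0.0, 0.0, 0.0, 1.0]]
10 [-0.08, 1.01, -0.3, -0.22, -0.05, -0.0]
11 [-0.0, 1.17, -0.37, -0.36, -0.0, -0.0]
[ 0.04789875 -0.12320284  1.40079422]
9 [0.57, 0.04, -0.03, 0.0, 0.67, 0.72]
14 [0.0, -0.93, 0.23, 0.29, 0.0, 0.0]
[0.45903488 0.16756081 1.01257443]
```

Emit:
drive_tool(
  targets=[-0.1,1,-0.3,-0.2,0,0,-1,-0.1,1,-0.3,-0.2,0,0,-1,-0.1,1,-0.3,-0.2,0,0,-1,-0.1,1,-0.3,-0.2,0,0,-1,-0.1,1,-0.3,-0.2,0,0,-1,-0.1,1,-0.3,-0.2,0,0,-1,-0.1,1,-0.3,-0.2,0,0,-1,-0.1,1,-0.3,-0.2,0,0,-1],
)

```text
time: 2.52
tcp_pos: [0.1851, -0.4891, 0.9335]
tcp_rot: [1.535, 0.352, 0.375]
wrist_force: [0.4, -0.6, 0.4]
opening: -0.0001
finger_force: 0.0
```

```bash
python3 - <<'E'
from h import *
from bench import r
s=r.state(); print(s["time"],s["q"].round(3).tolist(),s["tcp_pos"].round(4).tolist(),planar(*s["q"][[0,1,2,4]])[:3,3])
c=cur(); b=rows(c,planar(-1.2,-.5,.85,.4))
E
```

```text
2.525 [-1.415, -0.486, 1.65, 0.687, 0.498, -0.609] [0.1851, -0.4891, 0.9335] [ 0.07663132 -0.48747069  0.88619242]
12 [0.05, 1.24, -0.4, -0.39, -0.04, -0.02]
```

Emit:
drive_tool(
  targets=[0.05,1,-0.35,-0.3,-0.05,0,-1,0.05,1,-0.35,-0.3,-0.05,0,-1,0.05,1,-0.35,-0.3,-0.05,0,-1,0.05,1,-0.35,-0.35,0,0,-1,0.05,1,-0.35,-0.35,0,0,-1,0.05,1,-0.35,-0.35,0,0,-1,0.05,1,-0.35,-0.35,0,0,-1,0.05,1,-0.35,-0.35,0,0,-1],
)

```text
time: 3.52
tcp_pos: [0.1224, -0.3275, 1.2222]
tcp_rot: [1.084, 0.228, 0.401]
wrist_force: [0.0, -0.7, -0.1]
opening: 0.0001
finger_force: 0.0
```

```bash
python3 - <<'E'
from h import *
from bench import r
s=r.state(); print(s["time"],s["q"].round(3).tolist(),s["tcp_pos"].round(4).tolist(),planar(*s["q"][[0,1,2,4]])[:3,3])
c=cur(); b=rows(c,planar(-1.2,-.5,.85,.4)); b=rows(c,planar(-.8,-.5,.85,.4)); rows(b,planar(.35,-.5,.85,.4))
E
```

```text
3.525 [-1.655, -0.594, 1.348, 1.045, 0.532, -0.71] [0.1224, -0.3275, 1.2222] [-0.027599   -0.32774522  1.12698628]
7 [0.05, 0.97, -0.26, -0.29, -0.04, -0.04]
7 [0.38, 0.96, -0.25, -0.28, 0.23, 0.16]
7 [0.54, 0.03, -0.03, -0.0, 0.64, 0.69]
```

```bash
python3 - <<'E'
from bench import r
import cv2
c=r.capture("wrist"); cv2.imwrite("pics/w1.png",c["frame"][:,:,::-1])
M=cv2.Rodrigues(c["rvec"])[0]; print((-M.T@c["tvec"]).round(3),M.round(2).tolist())
E
```

```text
[ 0.131 -0.169  1.153] [[-0.21, 0.41, 0.89], [-0.97, -0.17, -0.15], [0.1, -0.9, 0.43]]
```

View pics/w1.png

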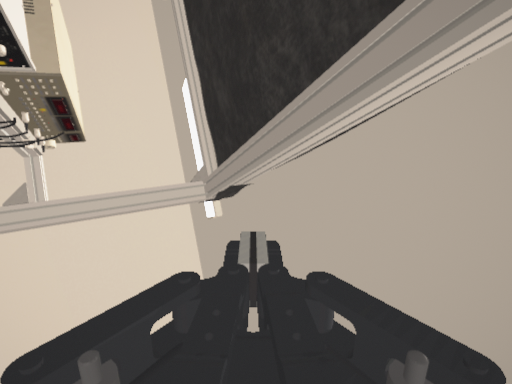

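```bash
python3 - <<'E'
from h import *
from bench import r
c=r.capture("wrist"); cam=(c["camera_matrix"],c["rvec"],c["tvec"])
K=c["camera_matrix"]
# w0 camera
M0=np.array([[.4,-.92,0],[-.88,-.38,.29],[-.26,-.11,-.96]]); c0=np.array([.317,-.542,.373])
for uv in [(412,190),(152,65)]:
    d=M0.T@np.linalg.inv(K)@[*uv,1]
    for z in (0,-.05): print(uv,z,(c0+d*(z-c0[2])/d[2]).round(3))
M=cv2.Rodrigues(c["rvec"])[0]; cc=-M.T@c["tvec"]
for uv in [(207,195),(400,85),(512,15),(205,250),(512,40)]:
    d=M.T@np.linalg.inv(K)@[*uv,1]; print(uv,d.round(3), "at x=.31:",(cc+d*(.31-cc[0])/d[0]).round(3))
E
```

```text
(412, 190) 0 [ 0.31  -0.786  0.   ]
(412, 190) -0.05 [ 0.309 -0.818 -0.05 ]
(152, 65) 0 [ 0.318 -0.406  0.   ]
(152, 65) -0.05 [ 0.318 -0.388 -0.05 ]
(207, 195) [ 0.124 -0.962  0.293] at x=.31: [ 0.31  -1.561  1.581]
(400, 85) [ 0.365 -0.608  0.963] at x=.31: [ 0.31  -0.463  1.629]
(512, 15) [ 0.527 -0.398  1.356] at x=.31: [ 0.31  -0.301  1.618]
(205, 250) [-0.067 -0.999  0.258] at x=.31: [0.31  2.51  0.466]
(512, 40) [ 0.439 -0.414  1.343] at x=.31: [ 0.31  -0.334  1.704]
```

```bash
python3 - <<'E'
from h import *
c=cur(); a=rows(c,planar(-1.2,-.1,.32,.18)); print(a[:3,3]); rows(a,planar(.35,-.1,.32,.18))
E
```

```text
9 [0.03, 0.96, 0.34, -0.44, -0.02, -0.04]
[ 0.06904662 -0.17759838  1.54839904]
9 [0.82, 0.06, -0.03, -0.0, 0.38, 0.91]
```

Emit:
drive_tool(
  targets=[0,0.95,0.35,-0.45,0,0,-1,0,0.95,0.35,-0.45,0,0,-1,0,0.95,0.35,-0.45,0,0,-1,0,0.95,0.35,-0.45,0,0,-1,0,0.95,0.35,-0.45,0,0,-1,0.1,0.95,0.35,-0.45,0,0,-1,0.1,0.95,0.35,-0.45,0,0,-1,0.1,0.95,0.35,-0.45,0,0,-1],
)

```text
time: 4.62
tcp_pos: [0.0779, -0.2174, 1.5158]
tcp_rot: [0.47, 0.088, 0.433]
wrist_force: [0.0, -0.1, -0.5]
opening: 0.0001
finger_force: 0.0
```

```bash
cat > st.py <<'E'
from h import *
from bench import r
s=r.state(); print(s["time"],s["q"].round(3).tolist(),s["tcp_pos"].round(4).tolist(),planar(*s["q"][[0,1,2,4]])[:3,3].round(3)); c=cur()
E
python3 - <<'E'
from st import *
a=rows(c,planar(-1.2,-.1,.32,.18)); a=rows(c,planar(-.3,-.1,.32,.18)); a=rows(c,planar(.35,-.1,.32,.18))
E
```

```text
4.625 [-1.462, -0.363, 0.83, 1.654, 0.135, -1.353] [0.0779, -0.2174, 1.5158] [ 0.022 -0.206  1.445]
2 [0.11, 0.63, 0.15, -0.21, -0.04, -0.19]
5 [0.96, 0.26, 0.04, -0.07, 0.42, 0.86]
9 [0.91, 0.14, 0.02, -0.03, 0.41, 0.85]
```

Emit:
drive_tool(
  targets=[0.1,0.6,0.1,-0.2,0,-0.2,-1,0.1,0.6,0.1,-0.2,0,-0.2,-1,0.8,0.05,0,0,0.4,0.9,-1,0.8,0.05,0,0,0.4,0.9,-1,0.8,0.05,0,0,0.4,0.9,-1],
)

```text
time: 5.25
tcp_pos: [0.1492, -0.1236, 1.5441]
tcp_rot: [0.379, 0.204, 0.877]
wrist_force: [-0.3, -1.3, -0.4]
opening: -0.0001
finger_force: 0.0
```

```bash
python3 - <<'E'
from st import *
a=rows(c,planar(.35,-.1,.32,.18)); print(np.hypot(*s["tcp_pos"][:2]))
E
```

```text
5.25 [-0.981, -0.352, 0.753, 1.624, 0.139, -1.352] [0.1492, -0.1236, 1.5441] [ 0.094 -0.141  1.471]
6 [0.83, 0.08, -0.01, -0.02, 0.37, 0.91]
0.1938042514467327
```

Emit:
drive_tool(
  targets=[0.85,0.08,0,0,0.4,0.9,-1,0.85,0.08,0,0,0.4,0.9,-1,0.85,0.08,0,0,0.4,0.9,-1,0.85,0.08,0,0,0.4,0.9,-1,0.85,0.08,0,0,0.4,0.9,-1,0.85,0.08,0,0,0.4,0.9,-1,0.85,0.08,0,0,0.4,0.9,-1],
)

```text
time: 6.12
tcp_pos: [0.167, 0.1027, 1.549]
tcp_rot: [0.248, 0.469, 2.057]
wrist_force: [0.2, 0.1, 0.4]
opening: 0.0001
finger_force: 0.0
```

```bash
python3 - <<'E'
from st import *
print(c.round(3).tolist(), np.hypot(*s["tcp_pos"][:2]), s["wrist_force"])
E
```

```text
6.125 [0.338, -0.342, 0.719, 1.055, 0.108, -0.885] [0.167, 0.1027, 1.549] [0.14  0.049 1.486]
[[-0.505, -0.784, 0.36, 0.167], [0.863, -0.452, 0.227, 0.103], [-0.015, 0.425, 0.905, 1.549], [0.0, 0.0, 0.0, 1.0]] 0.196016275901615 [0.24905212 0.12063677 0.41740607]
```

```bash
cat >> h.py <<'E'
P=np.array([0.599,0.1394,0.3432])
def rz(a): return T([0,0,0],R.from_euler("z",a).as_matrix())
def orgpose(x,y,z,tilt,yaw=0):
    """TCP at organiser mm, tool y along organiser y turned by yaw, tilted"""
    t=np.radians(tilt); ax=P[2]+yaw
    o=np.array([np.cos(ax),np.sin(ax),0]); l=np.array([-np.sin(ax),np.cos(ax),0]); e=np.array([0,0,1.])
    tz=np.sin(t)*o-np.cos(t)*e
    return T(org(P,[x,y,z])[0],np.column_stack([np.cross(l,tz),l,tz]))
E
python3 - <<'E'
from st import *
m=planar(.4,-.45,1.4,.5)@rz(-1.4)
m2=planar(.35,-.3,1.8,.6)@rz(-1.57)
for a,b in ((c,m),(m,m2),(m2,orgpose(-100,48,230,40)),(orgpose(-100,48,230,40),orgpose(44,48,72,40))): print(b[:3,3].round(3)); rows(a,b)
E
```

```text
6.125 [0.338, -0.342, 0.719, 1.055, 0.108, -0.885] [0.167, 0.1027, 1.549] [0.14  0.049 1.486]
[0.429 0.181 1.048]
12 [0.71, -1.12, -0.21, 0.44, 0.29, -0.64]
[0.542 0.198 0.644]
11 [0.87, -0.15, 0.42, 0.05, 0.34, -0.08]
[0.489 0.489 0.489]
8 [0.28, 0.91, 0.42, 0.0, 0.25, 0.0]
[0.624 0.624 0.624]
6 [-0.92, 0.34, 0.03, -0.0, 0.0, -0.0]
```

Emit:
drive_tool(
  targets=[0.6,-0.96,-0.2,0.4,0.25,-0.55,-1,0.6,-0.96,-0.2,0.4,0.25,-0.55,-1,0.6,-0.96,-0.2,0.4,0.25,-0.55,-1,0.6,-0.96,-0.2,0.4,0.25,-0.55,-1,0.6,-0.96,-0.2,0.4,0.25,-0.55,-1,0.6,-0.96,-0.2,0.4,0.25,-0.55,-1,0.6,-0.96,-0.2,0.4,0.25,-0.55,-1,0.6,-0.96,-0.2,0.4,0.25,-0.55,-1],
)

```text
time: 7.12
tcp_pos: [0.306, 0.2604, 1.306]
tcp_rot: [0.044, 1.101, 1.275]
wrist_force: [0.1, -0.1, -0.0]
opening: 0.0001
finger_force: 0.0
```

```bash
sed -i 's/org(P,\[x,y,z\])\[0\]/org(P,[[x,y,z]])[0]/' h.py; python3 - <<'E'
from st import *
m=planar(.4,-.45,1.4,.5)@rz(-1.4)
m2=planar(.35,-.3,1.8,.6)@rz(-1.57)
for a,b in ((c,m),(c,m2),(m,m2),(m2,orgpose(-100,48,230,40)),(orgpose(-100,48,230,40),orgpose(44,48,72,40))): print(b[:3,3].round(3)); rows(a,b)
E
```

```text
7.125 [0.699, -0.437, 1.142, -0.095, 0.316, -0.755] [0.306, 0.2604, 1.306] [0.27  0.227 1.268]
[0.429 0.181 1.048]
7 [0.61, -0.89, -0.12, 0.34, 0.23, -0.53]
[0.542 0.198 0.644]
15 [0.94, -0.8, 0.25, 0.27, 0.34, -0.25]
[0.542 0.198 0.644]
11 [0.87, -0.15, 0.42, 0.05, 0.34, -0.08]
[0.489 0.151 0.23 ]
10 [0.91, -0.07, 0.53, 0.0, 0.2, 0.0]
[0.624 0.199 0.072]
6 [-0.04, -0.0, 0.89, -0.0, 0.0, -0.0]
```

Emit:
drive_tool(
  targets=[0.95,-0.8,0.25,0.3,0.35,-0.25,0,0.95,-0.8,0.25,0.3,0.35,-0.25,0,0.95,-0.8,0.25,0.3,0.35,-0.25,0,0.95,-0.8,0.25,0.3,0.35,-0.25,0,0.95,-0.8,0.25,0.3,0.35,-0.25,0,0.95,-0.8,0.25,0.3,0.35,-0.25,0,0.95,-0.8,0.25,0.3,0.35,-0.25,0,0.95,-0.8,0.25,0.3,0.35,-0.25,0],
)

```text
time: 8.12
tcp_pos: [0.4739, 0.3375, 0.9543]
tcp_rot: [-0.148, 1.704, 0.741]
wrist_force: [0.4, 1.0, 0.3]
opening: 0.0427
finger_force: 0.0
```

```bash
python3 - <<'E'
from st import *
m2=planar(.35,-.3,1.8,.6)@rz(-1.57)
for a,b in ((c,m2),(c,orgpose(-100,48,230,40)),(m2,orgpose(-100,48,230,40))): rows(a,b)
E
```

```text
8.125 [0.622, -0.364, 1.482, -0.086, 0.539, -1.088] [0.4739, 0.3375, 0.9543] [0.445 0.319 0.934]
7 [0.92, -0.81, 0.29, 0.25, 0.32, -0.27]
16 [1.0, -0.54, 0.4, 0.13, 0.26, -0.1]
10 [0.91, -0.07, 0.53, 0.0, 0.2, 0.0]
```

Emit:
drive_tool(
  targets=[1,-0.55,0.4,0.15,0.25,-0.1,0,1,-0.55,0.4,0.15,0.25,-0.1,0,1,-0.55,0.4,0.15,0.25,-0.1,0,1,-0.55,0.4,0.15,0.25,-0.1,0,1,-0.55,0.4,0.15,0.25,-0.1,0,1,-0.55,0.4,0.15,0.25,-0.1,0,1,-0.55,0.4,0.15,0.25,-0.1,0,1,-0.55,0.4,0.15,0.25,-0.1,0],
)

```text
time: 9.12
tcp_pos: [0.531, 0.3037, 0.5764]
tcp_rot: [-0.259, 2.066, 0.448]
wrist_force: [-0.0, 1.4, 1.1]
opening: 0.0428
finger_force: 0.0
```

```bash
python3 - <<'E'
from st import *
rows(c,orgpose(-100,48,230,40))
E
```

```text
9.125 [0.51, -0.247, 1.942, -0.056, 0.358, -1.269] [0.531, 0.3037, 0.5764] [0.534 0.299 0.584]
9 [0.88, -0.47, 0.36, 0.1, 0.24, -0.09]
```

Emit:
drive_tool(
  targets=[0.98,-0.5,0.4,0.1,0.27,-0.1,0,0.98,-0.5,0.4,0.1,0.27,-0.1,0,0.98,-0.5,0.4,0.1,0.27,-0.1,0,0.98,-0.5,0.4,0.1,0.27,-0.1,0,0.98,-0.5,0.4,0.1,0.27,-0.1,0,0.98,-0.5,0.4,0.1,0.27,-0.1,0,0.98,-0.5,0.4,0.1,0.27,-0.1,0,0.98,-0.5,0.4,0.1,0.27,-0.1,0],
)

```text
time: 10.12
tcp_pos: [0.4881, 0.1652, 0.2388]
tcp_rot: [-0.427, 2.411, 0.182]
wrist_force: [0.2, 0.2, -0.1]
opening: 0.0427
finger_force: 0.0
```

```bash
python3 - <<'E'
from st import *
cap=r.capture("wrist"); cv2.imwrite("pics/w2.png",cap["frame"][:,:,::-1]); np.savez("w2.npz",K=cap["camera_matrix"],rv=cap["rvec"],t=cap["tvec"])
cam=(cap["camera_matrix"],cap["rvec"],cap["tvec"])
rows(c,orgpose(-100,48,230,40)); rows(c,orgpose(44,48,72,40))
for z,y in ((77,48),(40,48)): print(z,proj(cam,org(P,[[50,y,z]])))
print("brackets",proj(cam,org(P,[[50,104,34],[50,-104,34]])),"tray FL FR BL",proj(cam,org(P,[[-65,109,32],[-65,-109,32],[19,109,32]])))
E
```

```text
10.125 [0.254, 0.042, 2.31, 0.728, 0.123, -2.362] [0.4881, 0.1652, 0.2388] [0.541 0.14  0.241]
1 [0.22, -0.34, 0.09, 0.14, 0.02, -0.01]
6 [0.0, -0.07, 0.91, 0.02, 0.0, -0.0]
77 [[237.85893014 171.37015189]]
40 [[238.086996   150.86286237]]
brackets [[276.79902584 147.51368198]
 [131.90024577 148.32655043]] tray FL FR BL [[290.12505574  75.07874225]
 [ 90.84438275  75.0193479 ]
 [282.33139906 130.79183975]]
```

View pics/w2.png

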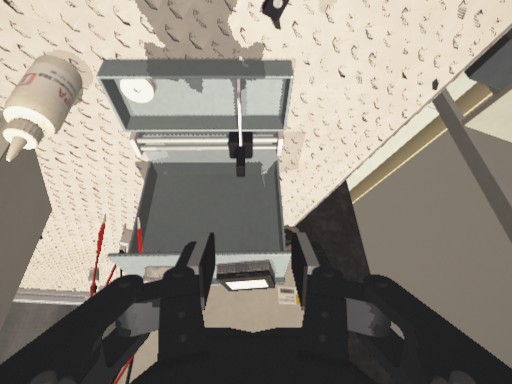

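```bash
python3 - <<'E'
from h import *
im=cv2.imread("pics/w2.png"); g=cv2.cvtColor(im,cv2.COLOR_BGR2GRAY)
z=np.load("w2.npz"); cam=(z["K"],z["rv"],z["t"])
print("cam",(-cv2.Rodrigues(z["rv"])[0].T@z["t"]).round(3))
for y in range(128,182,4): 
    xs=np.where(g[y,220:262]<50)[0]+220; print(y,xs.min() if len(xs) else None,xs.max() if len(xs) else None)
print("tab rect z77",proj(cam,org(P,[[38,54,77],[38,42,77],[62,54,77],[62,42,77],[38,54,40],[38,42,40]])).round(1).tolist())
print("carr z40",proj(cam,org(P,[[33,65,40],[33,31,40],[67,65,40],[67,31,40]])).round(1).tolist())
print("brk",proj(cam,org(P,[[32,108,34],[32,100,34],[68,108,34],[68,100,34],[32,-108,34],[32,-100,34],[68,-108,34],[68,-100,34]])).round(1).tolist())
for n,x0,x1 in (("L",268,292),("R",124,150)):
    print(n); print(g[128:160:2,x0:x1])
E
```

```text
cam [0.342 0.111 0.31 ]
128 None None
132 230 251
136 229 251
140 229 251
144 None None
148 230 251
152 230 251
156 231 251
160 237 244
164 237 244
168 237 244
172 238 244
176 None None
180 None None
tab rect z77 [[242.1, 165.8], [233.0, 165.8], [242.4, 176.6], [233.8, 176.7], [242.1, 145.0], [233.5, 145.1]]
carr z40 [[250.0, 142.5], [225.4, 142.6], [249.9, 158.5], [227.0, 158.7]]
brk [[280.8, 138.7], [275.0, 138.7], [278.4, 155.7], [273.1, 155.7], [124.4, 139.4], [130.3, 139.4], [133.4, 156.6], [138.8, 156.6]]
L
[[120 118 110 111 118 120 121 112 118 120 121 116 110 119 114 157 193 200
  209 200 188 190 184 222]
 [197 196 197 197 198 199 201 201 201 200 200 200 200 200 200 192 217 210
  223 227 227 226 226 226]
 [127 127 127 126 126 126 124 126 108 111 154 171 173 175 175 203 209 217
  219 211 208 208 216 210]
 [148 153 149 147 147 122 103 101  98 104 145 169 173 173 172 185 205 209
  209 210 209 208 206 208]
 [149 147 147 145 146 115 101 101 101 102 142 166 172 159 166 153 200 211
  211 210 209 208 208 207]
 [186 187 186 187 187 187 188 187 188 152 141 179 171 185 192 142 195 210
  
[... 2082 characters left out ...]
10 134 154
  159 160 161 137 154 160 161 161]
 [219 217 217 215 207 211 224 228 227 242 244 244 244 235 164 117 168 222
  230 230 230 230 230 230 230 231]
 [228 228 229 229 228 229 228 228 228 227 242 244 244 244 235 162 134 158
  178 196 206 208 207 206 206 206]
 [222 228 229 228 229 228 228 228 228 228 227 242 244 244 244 234 163 119
  130 186 212 206 201 200 199 200]
 [229 229 229 229 228 228 228 227 228 229 230 218 241 244 244 243 232 161
  176 220 226 219 209 200 199 199]
 [170 183 208 214 224 228 228 227 227 228 228 194 197 236 240 239 237 219
  224 228 227 228 221 211 201 199]
 [227 219 203 193 189 196 221 226 226 227 227 227 220 208 168 187 222 229
  228 225 226 228 229 225 214 204]]
```

```bash
sed -i 's/^P=.*/P=np.array([0.598,0.1427,0.3432])/' h.py; python3 - <<'E'
from st import *
a=rows(c,orgpose(10,47,145,22)); rows(a,orgpose(42,47,66,22)); rows(c,orgpose(42,47,66,22))
z=np.load("w2.npz"); cam=(z["K"],z["rv"],z["t"])
print(proj(cam,org(P,[[50,47,77],[50,104,34],[50,-104,34]])))
E
```

```text
10.175 [0.252, 0.046, 2.316, 0.739, 0.122, -2.379] [0.4852, 0.1636, 0.2346] [0.539 0.139 0.236]
4 [-0.27, -0.08, 0.84, 0.03, 0.44, 0.01]
3 [-0.0, -0.0, 0.71, 0.0, -0.0, -0.0]
6 [-0.12, -0.06, 0.91, 0.02, 0.3, 0.01]
[[239.65970349 171.4326146 ]
 [279.15891234 147.58008132]
 [134.36760777 148.39328745]]
```

Emit:
drive_tool(
  targets=[-0.2,-0.1,0.5,0,0.6,0,0,-0.2,-0.1,0.7,0,0.6,0,0,-0.2,-0.1,0.7,0.1,0.6,0,0,-0.2,0,0.7,0,0,0,0,-0.2,0,0.7,0,0,0,0],
)

```text
time: 10.8
tcp_pos: [0.5816, 0.1952, 0.1521]
tcp_rot: [-0.477, 2.676, 0.122]
wrist_force: [-0.1, 0.6, 0.7]
opening: 0.0428
finger_force: 0.0
```

```bash
python3 - <<'E'
from st import *
a=rows(c,orgpose(10,47,145,22)); rows(c,orgpose(42,47,66,22))
cap=r.capture("wrist"); cam=(cap["camera_matrix"],cap["rvec"],cap["tvec"]); cv2.imwrite("pics/w3.png",cap["frame"][:,:,::-1])
print(proj(cam,org(P,[[50,53,77],[50,41,77],[38,47,77],[62,47,77]])).round(1).tolist(), proj(cam,[c[:3,3],c[:3,3]+c[:3,2]*.019]))
g=cv2.cvtColor(cap["frame"],cv2.COLOR_RGB2GRAY)
u,v=proj(cam,org(P,[[50,47,77]]))[0].astype(int)
for y in range(v-24,v+20,4): xs=np.where(g[y,u-40:u+40]<45)[0]+u-40; print(y,xs.min() if len(xs) else 0,xs.max() if len(xs) else 0,len(xs))
E
```

```text
10.8 [0.283, 0.364, 2.006, 0.123, 0.347, -1.747] [0.5816, 0.1952, 0.1521] [0.632 0.184 0.156]
1 [-0.1, -0.2, 0.24, 0.1, 0.26, 0.04]
3 [-0.01, -0.08, 0.79, 0.03, 0.09, 0.01]
[[247.4, 206.3], [234.4, 206.3], [240.7, 196.6], [241.1, 215.4]] [[250.52524949 235.52933344]
 [250.71917098 223.34331186]]
182 232 258 18
186 228 258 21
190 228 257 22
194 237 247 11
198 0 0 0
202 0 0 0
206 0 0 0
210 0 0 0
214 0 0 0
218 0 0 0
222 0 0 0
```

```bash
python3 - <<'E'
import cv2
a=cv2.imread("pics/w3.png")[110:290,140:380]; cv2.imwrite("pics/w3c.png",cv2.resize(a,None,fx=3,fy=3,interpolation=cv2.INTER_CUBIC))
E
```

```text
(no output)
```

View pics/w3c.png

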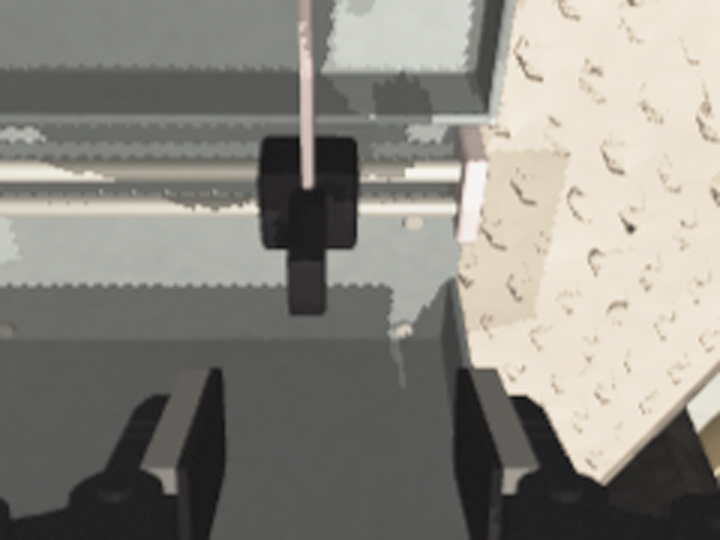

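Emit:
drive_tool(
  targets=[0,-0.05,0.8,0,0.1,0,0,0,-0.05,0.8,0,0.1,0,0,0,-0.05,0.8,0,0.1,0,0,0,0,0,0,0,0,-1,0,0,0,0,0,0,-1,0,0,0,0,0,0,-1,0,0,0,0,0,0,-1],
)

```text
time: 11.72
tcp_pos: [0.6195, 0.2033, 0.0671]
tcp_rot: [-0.485, 2.724, 0.113]
wrist_force: [0.9, 0.6, -0.0]
opening: -0.0002
finger_force: 0.0
```

```bash
python3 - <<'E'
from st import *
print(s["opening"],s["wrist_force"],s["finger_force"]); 
D=np.linalg.inv(orgpose(42,48,66,22))@c; print(D[:3,3],R.from_matrix(D[:3,:3]).as_rotvec())
E
```

```text
11.725 [0.279, 0.562, 1.921, 0.146, 0.283, -1.776] [0.6195, 0.2033, 0.0671] [0.678 0.195 0.068]
-0.0002328400834884795 [ 0.86817895  0.55365172 -0.01774552] 0.0
[ 0.00087714  0.00184567 -0.00157013] [-0.01697734  0.00326063 -0.0057233 ]
```

```bash
python3 - <<'E'
from st import *
cap=r.capture("wrist"); cam=(cap["camera_matrix"],cap["rvec"],cap["tvec"]); np.savez("w4.npz",K=cam[0],rv=cam[1],t=cam[2])
a=cap["frame"][110:310,130:390,::-1].copy(); a=cv2.resize(a,None,fx=3,fy=3,interpolation=cv2.INTER_CUBIC)
b=r.capture("scene")["frame"][150:250,235:335,::-1]
out=np.zeros((600,800,3),np.uint8); out[:400,:520]=cv2.resize(a,(520,400)); out[300:600,500:800]=cv2.resize(b,(300,300),interpolation=cv2.INTER_CUBIC)
cv2.imwrite("pics/w4.png",out); print(proj(cam,[c[:3,3],c[:3,3]+c[:3,2]*.019]),proj(cam,org(P,[[38,48,77],[62,48,77],[50,48,40]])))
E
```

```text
11.725 [0.279, 0.562, 1.921, 0.146, 0.283, -1.776] [0.6195, 0.2033, 0.0671] [0.678 0.195 0.068]
[[250.49190255 235.55183345]
 [250.68774313 223.36517956]] [[247.4492948  245.17491871]
 [247.46047449 270.65396393]
 [247.47118774 216.23924371]]
```

View pics/w4.png

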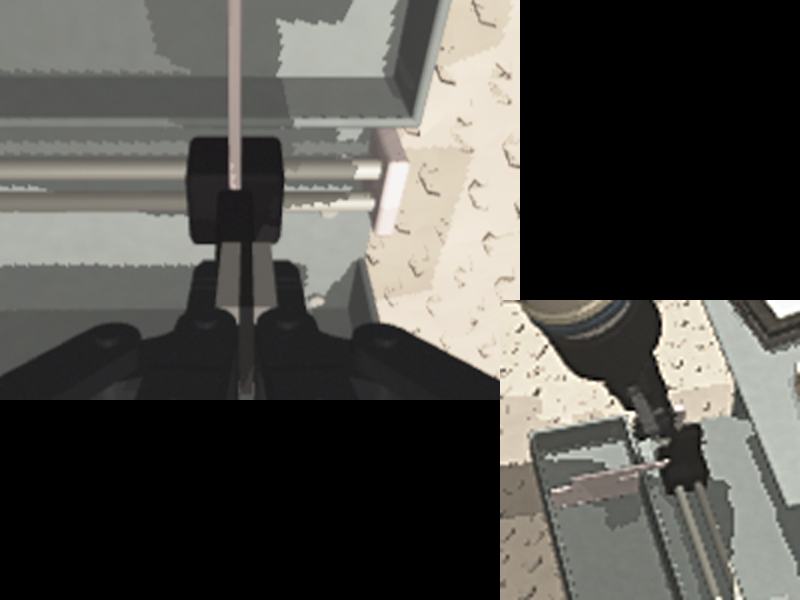

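```bash
python3 - <<'E'
from st import *
t=c[:3,3]; z=c[:3,2]; x=c[:3,0]
print(proj("scene",[t,t+.019*z,t+.019*z+.011*x,t+.019*z-.011*x]).round(1).tolist(), proj("scene",org(P,[[38,48,77],[62,48,77],[50,48,62],[38,48,40],[62,48,40]])).round(1).tolist())
print(x.round(2),z.round(2))
g=r.capture("scene")["frame"]; cv2.imwrite("pics/s5.png",g[:,:,::-1])
gg=cv2.cvtColor(g,cv2.COLOR_RGB2GRAY); print(gg[178:212:2,272:312:2])
E
```

```text
11.825 [0.279, 0.562, 1.921, 0.146, 0.283, -1.776] [0.6194, 0.2033, 0.0668] [0.678 0.195 0.068]
[[292.3, 194.7], [294.6, 198.5], [290.4, 200.3], [298.9, 196.7]] [[291.7, 192.8], [301.6, 190.9], [296.2, 195.8], [290.8, 202.2], [300.4, 200.4]]
[-0.87 -0.32 -0.37] [ 0.34  0.14 -0.93]
[[ 43  44  45  42  55  49  47  47  38 196 233 220 226 230 235 236 238 210
  210 206]
 [ 28  43  45  75  62  46  47  45  43  19 242 235 202 203 201 205 208 208
  210 209]
 [253  42  43  55  93  79  41  44  44  61 214 205 208 206 206 205 205 210
  209 211]
 [ 90 221  32  39  90  92  52  44  45  34 215 207 204 207 206 211 130 215
  209 213]
 [233 235 140   7  79  89  95  52  91  43  97 255 198 209 208 188 150 214
  218 212]
 [186 191 193 242 156  89  92  70  47  44  44  94 126 210 210 210 213 197
  165 192]
 [ 78  71 107 250  61  91  93  76  51  52  38 101 194 190 209 166 167 166
  166 167]
 [ 80  76  67 204  35  59  91  96  49  47  40 109  40  38  29 175 166 163
  167 166]
 [ 82  76  77 183  41  48  73  62  48  43  43  45  44  46  41  77 171 169
  167 165]
 [104  88  74 119 123  15  99  87  93 108  45  41  42  41  38 162 168 168
  171 166]
 [179 179 120  63 135 209 201 179 127  89  35  40  40  41  38 171 170 167
  167 165]
 [171 170 182  77 188 195 197 112  35  40  40  39  41  41  38  86 173 167
  167 165]
 [172 171 176  88  67  97 174 133  24  26  36  40  39  40  38  28 179 170
  170 166]
 [173 172 176 127  43 102 158 170 205 114  35  40  41  39  43  34 176 166
  170 167]
 [159 170 174 152 106 116 107 150  59  34  43  42  43  42  42  40  89 167
  166 167]
 [117 108 124 146 181  75 100 180  76  35  43  44  43  41  39  38  64 177
  168 170]
 [113  99 112 109 115  56  91  94 101  34  38  35  37  37  62  43  94  97
   95 171]]
```

```bash
python3 - <<'E'
from h import *
c=cur(); z=np.load("w4.npz"); cam=(z["K"],z["rv"],z["t"])
cc=-cv2.Rodrigues(z["rv"])[0].T@z["t"]; print("cam in tool",(c[:3,:3].T@(cc-c[:3,3])).round(3))
for k in (-.02,-.01,0,.01,.019): print(k,proj(cam,[c[:3,3]+c[:3,2]*k+c[:3,0]*a for a in (-.011,0,.011)]).round(1)[:,1], proj("scene",[c[:3,3]+c[:3,2]*k+c[:3,0]*a for a in (-.011,0,.011)]).round(1).tolist())
E
```

```text
cam in tool [ 0.073  0.001 -0.156]
-0.02 [268.6 250.7 232. ] [[294.0, 188.6], [289.6, 190.5], [285.3, 192.4]]
-0.01 [259.3 242.3 224.6] [[295.3, 190.8], [291.0, 192.6], [286.7, 194.5]]
0 [251.  234.8 218. ] [[296.5, 192.9], [292.2, 194.7], [288.0, 196.6]]
0.01 [243.6 228.1 212.1] [[297.8, 194.9], [293.5, 196.8], [289.3, 198.6]]
0.019 [237.6 222.7 207.3] [[298.8, 196.8], [294.6, 198.6], [290.4, 200.4]]
```

Emit:
drive_tool(
  targets=[0,0,0,0,0,0,0,0,0,0,0,0,0,0,0,0,0,0,0,0,0,-0.1,0,0.2,0,0,0,0,-0.1,0,0.2,0,0,0,0,0,0,0,0,0,0,-1,0,0,0,0,0,0,-1,0,0,0,0,0,0,-1],
)

```text
time: 12.88
tcp_pos: [0.6317, 0.2079, 0.0538]
tcp_rot: [-0.485, 2.726, 0.112]
wrist_force: [2.7, -0.2, -4.7]
opening: 0.0101
finger_force: 59.5
```

Emit:
drive_tool(
  targets=[0,-0.2,0,0,0,0,-1,0,-0.25,0,0,0,0,-1,0,-0.25,0,0,0,0,-1,0,-0.25,0,0,0,0,-1,0,-0.25,0,0,0,0,-1,0,-0.25,0,0,0,0,-1,0,-0.25,0,0,0,0,-1,0,-0.2,0,0,0,0,-1],
)

```text
time: 13.88
tcp_pos: [0.6577, 0.1359, 0.0536]
tcp_rot: [-0.485, 2.726, 0.113]
wrist_force: [-8.9, -0.6, 12.1]
opening: 0.0103
finger_force: 61.7
```

```bash
python3 - <<'E'
from st import *
D=np.linalg.inv(orgpose(42,48,66,22))@c; print(D[:3,3],s["wrist_force"],s["opening"],s["ft_torque"])
cap=r.capture("wrist"); cam=(cap["camera_matrix"],cap["rvec"],cap["tvec"]); cv2.imwrite("pics/w5.png",cap["frame"][:,:,::-1])
# bright blade column near tray row: profile along lines of constant org x=-20 at z=41
g=cv2.cvtColor(cap["frame"],cv2.COLOR_RGB2GRAY)
for x in (-40,-10):
    ys=np.arange(60,-80,-4); uv=proj(cam,org(P,[[x,y,41] for y in ys])); 
    print(x,[(int(y),int(g[int(v),int(u)])) for y,(u,v) in zip(ys,uv) if 0<=v<384 and 0<=u<512])
c2=r.capture("top")["frame"]; cv2.imwrite("pics/t5.png",c2[:,:,::-1])
E
```

```text
13.875 [0.144, 0.607, 1.873, 0.304, 0.307, -2.053] [0.6577, 0.1359, 0.0536] [0.714 0.103 0.052]
[-0.00641338 -0.0744741   0.01597604] [-8.87061708 -0.63817361 12.14467092] 0.010269176986406432 [0.08263949 0.79019984 0.07716633]
-40 [(60, 201), (56, 177), (52, 176), (48, 177), (44, 178), (40, 177), (36, 178), (32, 106), (28, 107), (24, 106), (20, 106), (16, 105), (12, 106), (8, 107), (4, 106), (0, 107), (-4, 106), (-8, 106), (-12, 106), (-16, 108), (-20, 106), (-24, 154), (-28, 131), (-32, 131), (-36, 133), (-40, 133), (-44, 130), (-48, 131), (-52, 131), (-56, 212), (-60, 213), (-64, 209), (-68, 206), (-72, 205), (-76, 206)]
-10 [(60, 204), (56, 204), (52, 204), (48, 203), (44, 181), (40, 181), (36, 180), (32, 180), (28, 179), (24, 107), (20, 108), (16, 109), (12, 108), (8, 108), (4, 107), (0, 107), (-4, 107), (-8, 108), (-12, 109), (-16, 108), (-20, 107), (-24, 155), (-28, 107), (-32, 106), (-36, 106), (-40, 106), (-44, 106), (-48, 106), (-52, 105), (-56, 132), (-60, 133), (-64, 132), (-68, 134), (-72, 132), (-76, 132)]
```

Emit:
drive_tool(
  targets=[0,0,0,0,0,0,0,0,0,0,0,0,0,0,0,0,0,0,0,0,0,0,0,-0.5,0,0,0,0,0,0,-1,0,0,0,0,0,0,-1,0,0,0,0],
)

```text
time: 14.72
tcp_pos: [0.6233, 0.1226, 0.1463]
tcp_rot: [-0.486, 2.726, 0.113]
wrist_force: [1.1, -0.4, 0.2]
opening: 0.0427
finger_force: 0.0
```

```bash
cat >> h.py <<'E'
def wpose(x,y,z,az): # pointing down, tool y at az+90deg
    M=orgpose(0,0,0,0,az-P[2]); M[:3,3]=[x,y,z]; return M
E
python3 - <<'E'
from st import *
print(s["wrist_force"]); rows(c,wpose(.407,.182,.1,-.1))
E
```

```text
14.725 [0.128, 0.411, 1.923, 0.221, 0.451, -1.977] [0.6233, 0.1226, 0.1463] [0.666 0.086 0.148]
[ 1.07586497 -0.35364739  0.21957419]
5 [1.06, 0.47, 0.01, 0.11, 0.42, 0.51]
```

Emit:
drive_tool(
  targets=[0.95,0.4,0,0.1,0.4,0.45,0,0.95,0.4,0,0.1,0.4,0.45,0,0.9,0.4,0,0.1,0.4,0.45,0,0.9,0.4,0,0.1,0.35,0.4,0,0.9,0.4,0,0.1,0.35,0.4,0,0.8,0.4,0,0.1,0.2,0.4,0],
)

```text
time: 15.48
tcp_pos: [0.4024, 0.1845, 0.1029]
tcp_rot: [0.158, 3.135, -0.017]
wrist_force: [0.1, -0.1, 0.1]
opening: 0.0427
finger_force: 0.0
```

```bash
python3 - <<'E'
from st import *
rows(c,wpose(.407,.182,.1,-.1))
cap=r.capture("wrist"); cam=(cap["camera_matrix"],cap["rvec"],cap["tvec"]); cv2.imwrite("pics/w6.png",cap["frame"][:,:,::-1])
g=cv2.cvtColor(cap["frame"],cv2.COLOR_RGB2GRAY)
u=np.array([np.cos(-.1),np.sin(-.1)]); n=np.array([-u[1],u[0]])
corn=[[*(np.array([.407,.182])+a*u*.055+b*n*.009),.014] for a,b in ((1,1),(1,-1),(-1,-1),(-1,1))]
pr=proj(cam,corn); print("pred corners",pr.round().tolist())
# dark blob near prediction
m=np.zeros_like(g); cv2.fillConvexPoly(m,cv2.convexHull((pr.mean(0)+(pr-pr.mean(0))*[[1.3,1.8]]).astype(np.int32)),255)
cv2.imwrite("pics/mask.png",m)
b=((g<75)&(m>0)).astype(np.uint8)
n_,lab,st,ce=cv2.connectedComponentsWithStats(b)
for i in range(1,n_):
    if st[i,4]>100:
        yx=np.column_stack(np.where(lab==i))[:,::-1].astype(np.float32); print(st[i],cv2.minAreaRect(yx))
out=cap["frame"][:,:,::-1].copy(); cv2.polylines(out,[pr.astype(np.int32)],True,(0,0,255)); cv2.imwrite("pics/w6o.png",out)
E
```

```text
15.475 [0.411, 0.355, 2.1, -0.017, 0.69, -1.046] [0.4024, 0.1845, 0.1029] [0.442 0.192 0.103]
1 [-0.12, -0.05, 0.07, -0.06, 0.02, -0.0]
pred corners [[259.0, 252.0], [241.0, 252.0], [239.0, 138.0], [260.0, 138.0]]
[236 123  28  11 208] ((249.50990295410156, 128.0989990234375), (7.4627790451049805, 27.861042022705078), 84.2894058227539)
[ 244  137   20  116 1913] ((253.5, 194.5), (115.0, 19.0), 90.0)
```

View pics/w6o.png

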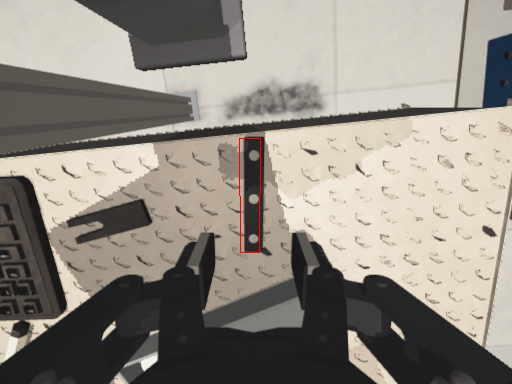

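Emit:
drive_tool(
  targets=[-0.12,0,0.6,0,0,0,0,0,0,0.6,0,0,0,0,0,0,0.5,0,0,0,0,0,0,0.15,0,0,0,0,0,0,0.15,0,0,0,0],
)

```text
time: 16.15
tcp_pos: [0.4087, 0.1829, 0.023]
tcp_rot: [0.154, 3.133, -0.015]
wrist_force: [-0.8, 0.4, -0.2]
opening: 0.0426
finger_force: 0.0
```

```bash
python3 - <<'E'
from st import *
print(s["wrist_force"]); rows(c,wpose(.407,.185,.0,-.1),1)
cap=r.capture("wrist"); g=cv2.cvtColor(cap["frame"],cv2.COLOR_RGB2GRAY); cam=(cap["camera_matrix"],cap["rvec"],cap["tvec"])
print(proj(cam,[[.352,.1905,.014],[.462,.1795,.014],[.407,.185,.014],[.407,.185,0]]).round())
for y in range(150,250,10):
    xs=np.where(g[y,225:285]<70)[0]+225; print(y,xs.min() if len(xs) else 0,xs.max() if len(xs) else 0)
E
```

```text
16.15 [0.402, 0.527, 2.114, -0.022, 0.501, -1.051] [0.4087, 0.1829, 0.023] [0.464 0.197 0.017]
[-0.79357047  0.41590789 -0.18830584]
1 [0.05, 0.05, 0.57, -0.06, 0.03, 0.01]
[[254. 140.]
 [254. 301.]
 [254. 227.]
 [254. 219.]]
150 240 269
160 240 269
170 240 268
180 240 268
190 240 268
200 240 268
210 228 267
220 241 267
230 241 267
240 241 269
```

Emit:
drive_tool(
  targets=[0,0,0.2,0,0,0,0,0,0,0.15,0,0,0,0,0,0,0.1,0,0,0,0,0,0,0,0,0,0,0],
)

```text
time: 16.7
tcp_pos: [0.4082, 0.1824, 0.0047]
tcp_rot: [0.154, 3.134, -0.016]
wrist_force: [-0.5, 0.6, 0.1]
opening: 0.0428
finger_force: 0.0
```

Emit:
drive_tool(
  targets=[0,0,0.15,0,0,0,0,0,0,0.1,0,0,0,0,0,0,0,0,0,0,0],
)

```text
time: 17.08
tcp_pos: [0.4082, 0.1823, -0.0054]
tcp_rot: [0.154, 3.134, -0.016]
wrist_force: [0.9, -0.1, 0.3]
opening: 0.0428
finger_force: 0.0
```

Emit:
drive_tool(
  targets=[0,0,0.1,0,0,0,0,0,0,0.05,0,0,0,0,0,0,0,0,0,0,-1,0,0,0,0,0,0,-1,0,0,0,0,0,0,-1],
)

```text
time: 17.7
tcp_pos: [0.4085, 0.1824, -0.0108]
tcp_rot: [0.154, 3.134, -0.016]
wrist_force: [-0.6, 0.9, 2.6]
opening: 0.0162
finger_force: 59.1
```

Emit:
drive_tool(
  targets=[0,0,-0.4,0,0,0,-1,0,0,-0.8,0,0,0,-1,0,0,-1,0,0,0,-1],
)

```text
time: 18.08
tcp_pos: [0.4076, 0.1831, 0.0782]
tcp_rot: [0.154, 3.135, -0.017]
wrist_force: [-0.1, 0.0, -0.6]
opening: 0.0163
finger_force: 58.7
```

```bash
python3 - <<'E'
from st import *
print(s["opening"],s["wrist_force"]); t=org(P,[[-23,41,0]])[0]; print(t); rows(c,wpose(t[0],t[1],.08,P[2]-np.pi/2))
E
```

```text
18.075 [0.403, 0.409, 2.102, -0.018, 0.633, -1.055] [0.4076, 0.1831, 0.0782] [0.452 0.193 0.076]
0.01626068776953436 [-0.06249219  0.00380252 -0.62118608]
[0.56254471 0.17356944 0.        ]
7 [-0.51, 0.29, -0.01, -0.01, 0.01, 0.92]
```

Emit:
drive_tool(
  targets=[-0.51,0.29,0,0,0,0.92,-1,-0.51,0.29,0,0,0,0.92,-1,-0.51,0.29,0,0,0,0.92,-1,-0.51,0.29,0,0,0,0.92,-1,-0.51,0.29,0,0,0,0.92,-1,-0.51,0.29,0,0,0,0.92,-1,-0.51,0.29,0,-0.1,0.1,0.92,-1,0,0,0,0,0,0,-1],
)

```text
time: 19.08
tcp_pos: [0.5648, 0.1726, 0.0786]
tcp_rot: [1.802, 2.569, 0.029]
wrist_force: [0.5, -0.2, -1.2]
opening: 0.0159
finger_force: 58.7
```

```bash
cat > chk.py <<'E'
from st import *
# fit organiser position from wrist/top/scene by tray edge? print intensity along lines crossing blade & walls
cap=r.capture("wrist"); cam=(cap["camera_matrix"],cap["rvec"],cap["tvec"]); cv2.imwrite("pics/w7.png",cap["frame"][:,:,::-1])
t=org(P,[[-23,41,0]])[0]; rows(c,wpose(t[0],t[1],.08,P[2]-np.pi/2)); print(s["wrist_force"],s["opening"])
g=cv2.cvtColor(cap["frame"],cv2.COLOR_RGB2GRAY)
def prof(lab,pts):
    uv=proj(cam,org(P,pts)); print(lab,[int(g[int(v),int(u)]) if 0<=v<384 and 0<=u<512 else -1 for u,v in uv],uv[0].round(),uv[-1].round())
prof("x-edge front y-10",[[x,-10,32] for x in range(-77,-50,2)])
prof("x-edge front y-50",[[x,-50,32] for x in range(-77,-50,2)])
prof("x-edge back y-50",[[x,-50,32] for x in range(5,30,2)])
prof("right end x-40",[[-40,y,32] for y in range(-121,-93,2)])
prof("left end x-50",[[-50,y,32] for y in range(95,125,2)])
prof("blade x-45",[[-45,y,41] for y in range(-40,-8,2)])
E
python3 chk.py
```

```text
19.075 [0.272, 0.557, 1.8, 0.013, 0.767, -0.085] [0.5648, 0.1726, 0.0786] [0.598 0.167 0.08 ]
1 [0.04, -0.05, -0.04, 0.1, -0.04, 0.02]
[ 0.48097839 -0.21485104 -1.20520333] 0.01590194301660406
x-edge front y-10 [146, 146, 147, 147, 150, 146, 148, 56, 30, 30, 30, 30, 31, 29] [183. 269.] [215. 269.]
x-edge front y-50 [29, 29, 28, 29, 31, 30, 30, 37, 38, 35, 29, 30, 29, 31] [186. 310.] [216. 310.]
x-edge back y-50 [27, 30, 31, 29, 29, 28, 30, 31, 29, 35, 32, 30, 30] [281. 310.] [309. 309.]
right end x-40 [29, 28, 27, 28, 30, 28, 30, 28, 29, 27, 29, 29, 29, 27] [231. 375.] [230. 352.]
left end x-50 [103, 103, 102, 102, 102, 96, 157, 126, 227, 226, 228, 230, 229, 230, 230] [211. 139.] [209.  97.]
blade x-45 [30, 30, 27, 29, 29, 30, 29, 27, 29, 30, 29, 29, 29, 28, 29, 30] [222. 307.] [221. 275.]
```

```bash
python3 - <<'E'
from h import *
from bench import r
c=cur(); cap=r.capture("wrist"); cam=(cap["camera_matrix"],cap["rvec"],cap["tvec"])
g=cv2.cvtColor(cap["frame"],cv2.COLOR_RGB2GRAY)
def prof(lab,xs,y,z):
    uv=proj(cam,org(P,[[x,y,z] for x in xs])); print(lab,[(x,int(g[int(v),int(u)])) for x,(u,v) in zip(xs,uv)])
for y in (70,90):
    prof("front",range(-77,-50,2),y,32); prof("back",range(5,31,2),y,32)
prof("rail",range(-50,6,2),75,103); prof("rail",range(-50,6,2),50,103)
print([ (y,int(g[int(v),int(u)])) for y in range(70,116,3) for u,v in proj(cam,org(P,[[-23,y,103]]))])
E
```

```text
front [(-77, 120), (-75, 118), (-73, 116), (-71, 115), (-69, 118), (-67, 117), (-65, 119), (-63, 91), (-61, 94), (-59, 61), (-57, 61), (-55, 96), (-53, 100), (-51, 100)]
back [(5, 101), (7, 100), (9, 100), (11, 84), (13, 77), (15, 77), (17, 168), (19, 143), (21, 158), (23, 183), (25, 193), (27, 193), (29, 183)]
front [(-77, 119), (-75, 119), (-73, 120), (-71, 120), (-69, 121), (-67, 122), (-65, 122), (-63, 92), (-61, 91), (-59, 60), (-57, 60), (-55, 96), (-53, 102), (-51, 103)]
back [(5, 182), (7, 186), (9, 173), (11, 123), (13, 77), (15, 75), (17, 173), (19, 147), (21, 139), (23, 182), (25, 194), (27, 194), (29, 194)]
rail [(-50, 100), (-48, 81), (-46, 61), (-44, 123), (-42, 124), (-40, 118), (-38, 126), (-36, 116), (-34, 121), (-32, 100), (-30, 56), (-28, 54), (-26, 54), (-24, 54), (-22, 53), (-20, 51), (-18, 50), (-16, 49), (-14, 50), (-12, 124), (-10, 123), (-8, 122), (-6, 124), (-4, 124), (-2, 100), (0, 78), (2, 146), (4, 113)]
rail [(-50, 122), (-48, 111), (-46, 63), (-44, 123), (-42, 71), (-40, 29), (-38, 30), (-36, 85), (-34, 85), (-32, 60), (-30, 27), (-28, 31), (-26, 30), (-24, 32), (-22, 30), (-20, 29), (-18, 29), (-16, 31), (-14, 29), (-12, 50), (-10, 86), (-8, 85), (-6, 31), (-4, 30), (-2, 55), (0, 58), (2, 99), (4, 111)]
[(70, 52), (73, 52), (76, 52), (79, 193), (82, 194), (85, 196), (88, 54), (91, 56), (94, 56), (97, 39), (100, 178), (103, 181), (106, 154), (109, 137), (112, 219), (115, 223)]
```

Emit:
drive_tool(
  targets=[0.04,-0.03,0.6,0.1,-0.04,0,-1,0,0,0.6,0,0,0,-1,0,0,0.5,0,0,0,-1,0,0,0.2,0,0,0,-1,0,0,0,0,0,0,-1],
)

```text
time: 19.8
tcp_pos: [0.5618, 0.1749, 0.0013]
tcp_rot: [-1.8, -2.572, 0.003]
wrist_force: [0.7, 0.2, -1.1]
opening: 0.0168
finger_force: 58.7
```

Emit:
drive_tool(
  targets=[0,0,0.1,0,0,0,-1,0,0,0.07,0,0,0,-1,0,0,0,0,0,0,-1],
)

```text
time: 20.18
tcp_pos: [0.5623, 0.1748, -0.0051]
tcp_rot: [-1.802, -2.572, 0.001]
wrist_force: [-0.2, 0.2, -0.6]
opening: 0.0162
finger_force: 58.7
```

Emit:
drive_tool(
  targets=[0,0,0.05,0,0,0,-1,0,0,0.02,0,0,0,-1,0,0,0,0,0,0,-1],
)

```text
time: 20.55
tcp_pos: [0.5626, 0.175, -0.0068]
tcp_rot: [-1.802, -2.572, 0.001]
wrist_force: [-2.8, -1.0, 10.1]
opening: 0.0165
finger_force: 60.2
```

Emit:
drive_tool(
  targets=[0,0,0,0,0,0,-0.3,0,0,0,0,0,0,-0.3,0,0,0,0,0,0,-0.3,0,0,-0.3,0,0,0,-0.3,0,0,-0.6,0,0,0,-0.3,0,0,-1,0,0,0,-0.3,0,0,-1,0,0,0,-0.3,0,0,-0.5,0,0,0,-0.3],
)

```text
time: 21.55
tcp_pos: [0.5637, 0.1751, 0.1312]
tcp_rot: [1.802, 2.573, 0.003]
wrist_force: [-0.1, -0.3, 0.0]
opening: 0.0299
finger_force: 0.0
```

```bash
python3 - <<'E'
from st import *
print(s["wrist_force"],s["opening"])
cap=r.capture("wrist"); cam=(cap["camera_matrix"],cap["rvec"],cap["tvec"]); g=cv2.cvtColor(cap["frame"],cv2.COLOR_RGB2GRAY); cv2.imwrite("pics/w8.png",cap["frame"][:,:,::-1])
def prof(n,pts):
    gg=G[n]; uv=proj(cam if n=="wrist" else n,org(P,pts)); return [int(gg[int(round(v)),int(round(u))]) if 0<=v<384 and 0<=u<512 else -1 for u,v in uv]
t=r.capture("top"); sc=r.capture("scene"); G={"wrist":g,"top":cv2.cvtColor(t["frame"],cv2.COLOR_RGB2GRAY),"scene":cv2.cvtColor(sc["frame"],cv2.COLOR_RGB2GRAY)}
for y in (90,75,60): print("wrist x -40..0 y",y,prof("wrist",[[x,y,18] for x in range(-40,1,2)]))
print("y110..",prof("wrist",[[-23,y,18] for y in range(110,20,-3)]))
print("scene y 110..-105 x-23",prof("scene",[[-23,y,18] for y in range(110,-106,-5)]))
print("scene x y20",prof("scene",[[x,20,18] for x in range(-60,14,3)]))
print("scene blade",prof("scene",[[-45,y,41] for y in range(0,-50,-2)]))
print("scene magnet y",prof("scene",[[-34,y,16] for y in range(-40,-105,-3)]))
E
```

```text
21.55 [0.281, 0.484, 1.769, 0.001, 0.886, -0.069] [0.5637, 0.1751, 0.1312] [0.586 0.169 0.133]
[-0.11138338 -0.3374685   0.03521837] 0.029884649918577515
wrist x -40..0 y 90 [177, 176, 175, 176, 176, 67, 63, 61, 110, 135, 65, 58, 56, 47, 102, 132, 174, 172, 173, 174, 175]
wrist x -40..0 y 75 [102, 102, 132, 175, 175, 63, 59, 58, 57, 57, 56, 55, 55, 41, 100, 159, 172, 173, 173, 189, 175]
wrist x -40..0 y 60 [124, 125, 192, 199, 188, 71, 56, 56, 66, 66, 61, 65, 66, 55, 124, 162, 197, 197, 198, 198, 199]
y110.. [165, 167, 104, 127, 61, 61, 60, 187, 203, 204, 124, 58, 56, 56, 54, 54, 54, 67, 66, 67, 128, 230, 229, 208, 62, 62, 63, 60, 45, 44]
scene y 110..-105 x-23 [78, 85, 89, 55, 38, 234, 241, 55, 54, 56, 54, 57, 31, 253, 238, 72, 55, 48, 47, 46, 38, 165, 173, 46, 35, 249, 139, 129, 129, 129, 128, 127, 127, 127, 126, 120, 199, 201, 200, 194, 203, 140, 177, 92]
scene x y20 [133, 128, 129, 131, 128, 122, 122, 204, 226, 36, 41, 46, 47, 47, 41, 39, 131, 126, 125, 128, 130, 127, 130, 135, 88]
scene blade [129, 129, 124, 128, 129, 130, 129, 129, 130, 130, 130, 129, 129, 129, 130, 96, 96, 104, 245, 135, 126, 126, 128, 129, 129]
scene magnet y [123, 126, 127, 130, 127, 124, 114, 183, 201, 200, 199, 200, 123, 200, 173, 194, 199, 200, 201, 206, 171, 219]
```

```bash
python3 -c "
from bench import r
print(r.hand_in())"
```

```text
the job is handed in; nothing more can be done
None
```

I handed the job in at about 21.6 s; no verdict came back. By the last camera readings the divider is at about 0.083 m, leaving about 128 mm on the left. The rail looks flat on the floor of the left compartment. The magnet base looks unmoved; I never moved near the bottle or fork but took no final check of them.

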